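# Roll the copper pipe stub into the V-rest

## Task

On the tool shop's counter, push the copper pipe stub with your fingertips so that it rolls along the counter, up the blue ramp on its side and into the V-groove of the rest; then push it endways along the groove until its far end meets the yellow stop plate, and leave it lying there, seated. Do not pinch, lift or carry the stub, and leave the grey stub and the other things on the counter where they are.

Things in the scene. Friction and masses are not known exactly. Their poses are not given: they have to be found in the camera images.
- copper_stub: Loose copper-coloured pipe piece with dark ends: smooth round bar 40 mm in diameter, 140 mm long, 0.25 to 0.5 kg. Origin at its centre, 20 mm up when on the counter; x along the pipe, y and z turn as it rolls. Starts on either side of the V-rest, within 0.2 rad of parallel to the groove. Pushed, it rolls; on the level it soon stops, on the ramp it rolls back unless held.
- vrest: Fixed rest. Origin at counter level under the groove's middle; x along the groove to the stop plate (away from the robot), y across, z up. 220 mm long (x -110 to 110). Blue ramps rise at 12 degrees from the counter at y = +-94 mm to crests 16 mm high at y = +-17 mm; bare-metal flanks fall at 40 degrees to the bottom at y = 0, z = 2 mm. Seated, the stub's centre is at y = 0, z = 28 mm.
- stop_face (a point): Middle of the face of the yellow stop plate that the stub's end must meet, at x = +110 mm on the rest, 28 mm above the counter. The plate is 70 mm wide, 50 mm high and 12 mm thick. With the stub home, its centre is 70 mm from this point. The other end of the groove (x = -110 mm, towards the robot) is open.
- grey_stub: Grey plastic pipe stub of the same size (40 mm by 140 mm), lying loose on the other side of the V-rest; origin at its centre, x along the pipe. To be left alone.
- socket: Loose chromed socket standing upright beyond the stop-plate end of the rest, 26 mm in diameter, 60 mm tall; origin at the centre of its underside. To be left alone.
- tin: Loose tin with an orange label standing upright beyond the stop-plate end of the rest, 48 mm in diameter, 65 mm tall; origin at the centre of its underside. To be left alone.
Not all that is in view belongs to the job. Several things look just like the copper_stub: the one meant starts farthest to the robot's left.

How it is judged:
By the outcome, as a careful person would: the job done as asked, in the order asked, and still so for the second after the job is handed in, with the robot touching nothing.
It also fails if it takes over 61 s, if anything falls off the work surface, if the arm or the gripper's body presses on something with over 40 N, if the wrist force passes 120 N, or if a joint passes its speed limit or range.

## Robot

A 6-joint arm with a two-finger parallel gripper is mounted at the origin on the work surface. World frame = base frame: x ahead of the robot, y to its left, z up, the work surface at z = 0. Lengths are in mm, angles in rad, forces in N, time in s.
With the tool pointing down it reaches from about 300 to 850 mm from the base axis. Payload 4.2 kg.
Tool frame: the origin (TCP) lies at the very end of the fingers, on their centre line; the grasp point (between the pads) lies 19 mm behind it; z points along the fingers, y is the direction in which the jaws open and shut (so a half turn about z gives the same grasp; the last joint's range is limited). The gripper opens to 91 mm and grips with 3 to 60 N. Pads are 32 mm wide; open, the fingers measure 118 mm over their backs; the gripper's body (76 mm by 178 mm) begins 60 mm behind the grasp point.
Start: joints at [1.098, 0.32, 1.565, -0, 1.257, -0.02], TCP at [251.56, 517.073, 176.876] pointing down, gripper open.
Joint ranges: [-3.11, 3.11], [-0.84, 2.01], [0.21, 2.61], [-1.34, 4.49], [0.05, 2.63], [-2.56, 2.56]. Speed limits (rad/s): [2.57, 2.57, 3.14, 3.14, 3.14, 3.14].

## Interface

Orientations are given as a rotation vector (axis times angle).
In Python, from cell import manip, optics gives the robot as it stands. The module is installed in compiled form; this text tells all that it offers.
- The arm moves only by the tool send_rows, never from a script. Its arguments are lists of equal length, an entry for each row: "travel": the shift along the tool's x, y, z in cm, a list of three; "spin": the turn about the tool's z in rad; "grip": the gripper command: -1 is shut, 1 is fully open, values between are in proportion. In form: {"travel": [[x, y, z], ...], "spin": [spin, ...], "grip": [grip, ...]}. A call has 1 to 10 rows; each row is the pose to reach, as a shift and turn from the pose commanded when the call began, along the tool's axes at that moment; what a row does not reach only later rows make up. A row lasts 1/10 s, in which the tool goes at most 50 mm and 8.59 degrees, less where a joint would pass 70% of its speed; a pose out of reach is approached as far as the arm can. A call with a gripper value outside its range is refused whole. The fingers move at their own pace and stop on an object; the grip force is fixed at half the most. Time passes only in rows, so rows that repeat a pose let the fingers close. It gives the time, the measured TCP pose, the force and the opening at its end, in the units of the state.
- manip.observe(): the state, without advancing time (a new reading comes with each control period).
- optics.snapshot(name): name is "scene" or "top"; returns a dict with "color" (420x560x3 uint8, red, green, blue), "range_z" (420x560 float32, mm along the optical axis (not along the pixel's ray), 0 where there is no reading), "fx", "fy", "cx", "cy" (pixels), "extrinsics" (4x4, takes a point from camera to world coordinates). Camera axes: x right, y up, looking along -z (the intrinsics and any distortion apply to the point x, -y, -z); pixel columns grow to the right and rows downward; lengths in mm; the calibration is good to about 2 mm. A picture is of the moment at which its call begins.
- manip.sign_off(): hands the job in, once; it reports no verdict.
The state is a dict: "time": time; "joint_pos": joint angles; "qvel": joint speeds; "joint_torque": joint torques, N m; "tcp_pos": TCP position; "tcp_rot": TCP orientation; "contact_force": force on the tool from outside, world axes, zero at the start; "moment": the same for the moment, N m; "finger_gap": finger opening in mm.
Only numpy, scipy, OpenCV 4.12 (cv2) and the standard library are available. Lean on these libraries where they do the work, as an engineer would, in place of code of your own. Each camera call takes 0.05 s, during which the arm holds its last target. There are 200 camera calls.

## Working session

There is one attempt and no reset: what is moved stays moved. The work goes in short steps, Python scripts to look and compute and a tool call to move; the robot and the scene stay as the last step left them, time stands still between calls to the robot, and variables do not carry over. Pictures are saved under pics/ and viewed, about 8 in all and at most 12, crops included, and the job is handed in when it is done.

Besides the shell and the picture viewer there is one more tool, called after "Call:" by a JSON object that holds its "op" and its "data", one argument or row to a line. send_rows: Moves the arm, as the interface text tells. Its arguments: {"type":"object","properties":{"travel":{"type":"array"},"spin":{"type":"array"},"grip":{"type":"array"}},"required":["travel","spin","grip"]}

```bash
mkdir -p pics; cat > h.py <<'E'
import numpy as np,cv2
from cell import manip,optics
def snap(n,f=None):
    s=optics.snapshot(n)
    if f: cv2.imwrite('pics/'+f,s['color'][:,:,::-1])
    return s
def pts(s):
    z=s['range_z'];v,u=np.mgrid[:z.shape[0],:z.shape[1]]
    c=np.stack([(u-s['cx'])/s['fx']*z,-(v-s['cy'])/s['fy']*z,-z,np.ones_like(z)],-1)
    return (c@np.array(s['extrinsics']).T)[...,:3]
E
python3 - <<'E'
from h import *
a=snap('top','top0.png');b=snap('scene','scene0.png')
np.savez('s0.npz',P=pts(a),C=a['color'],z=a['range_z'])
cv2.imwrite('pics/both0.png',cv2.resize(np.vstack([a['color'],b['color']])[:,:,::-1],(400,600))) 
print(a['extrinsics'],b['extrinsics'],a['fx'],a['cx'],a['cy']);print(manip.observe())
E
```

```text
[[-1.22896804e-01  9.69138110e-01 -2.13700023e-01  3.21233121e+02]
 [-9.92416373e-01 -1.20550060e-01  2.40296804e-02 -1.06870191e+02]
 [-2.47347151e-03  2.15032572e-01  9.76603745e-01  1.01502151e+03]
 [ 0.00000000e+00  0.00000000e+00  0.00000000e+00  1.00000000e+00]] [[-3.64955372e-01 -6.38796738e-01  6.77308131e-01  1.13324717e+03]
 [ 9.30751753e-01 -2.32705955e-01  2.82044521e-01  1.31384063e+02]
 [-2.25554849e-02  7.33339393e-01  6.79488472e-01  6.43978945e+02]
 [ 0.00000000e+00  0.00000000e+00  0.00000000e+00  1.00000000e+00]] 405.42974941511875 279.22758723811353 209.0445618241687
{'time': 0.1, 'joint_pos': array([ 1.09798793e+00,  3.20209745e-01,  1.56553453e+00,  1.60943207e-05,
        1.25738632e+00, -2.00169029e-02]), 'qvel': array([-6.77371950e-04, -8.89182072e-04, -1.30561757e-03,  1.14037680e-03,
       -6.47008331e-04,  1.97235573e-05]), 'joint_torque': array([-1.24905288e-03, -4.13333988e+01, -2.32510310e+01,  7.28089339e-02,
        4.22378769e-02, -5.63575009e-05]), 'tcp_pos': array([251.32603845, 516.61286055, 176.12359795]), 'tcp_rot': array([-7.05102850e-01, -3.06104209e+00,  2.33666847e-03]), 'contact_force': array([0.04921653, 0.2631031 , 0.37586965]), 'moment': array([-0.0263663 ,  0.03844658,  0.01263402]), 'finger_gap': 91.11010851646665}
```

View pics/top0.png

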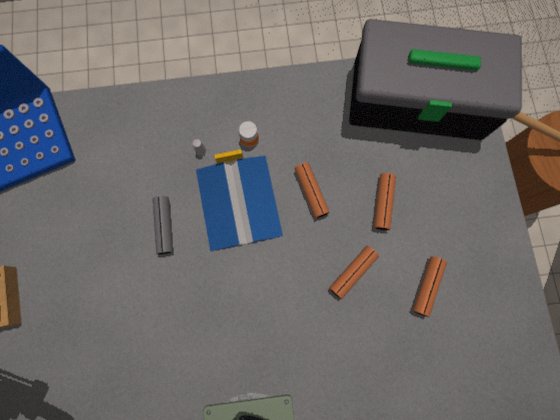

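View pics/scene0.png

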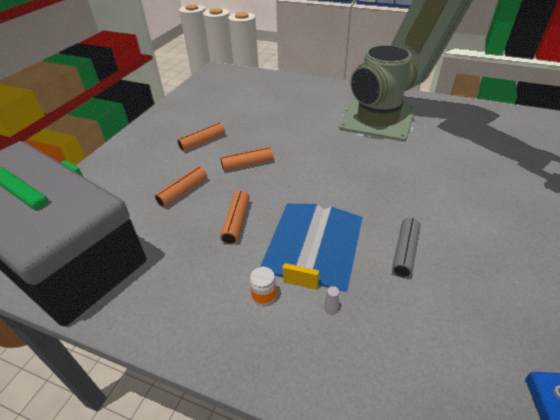

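The top view shows the rest at (238,203) with its yellow plate at (229,156). The grey stub is at (163,225), the socket at (198,148) and the tin at (249,134). There are four copper look-alikes, at (311,190), (385,201), (354,272) and (430,286). Image left is the robot's left, so the one meant is (311,190). It is also the only one within about 0.2 rad of the groove. I'll confirm it in a crop and measure.

```bash
python3 - <<'E'
from h import *
d=np.load('s0.npz');P=d['P'];C=d['C'];hsv=cv2.cvtColor(C,cv2.COLOR_RGB2HSV)
cv2.imwrite('pics/crop0.png',cv2.resize(C[110:270,140:340,::-1],None,fx=3.5,fy=3.5,interpolation=cv2.INTER_CUBIC))
def comps(lo,hi,name,zr=(-10,200),amin=60):
    m=cv2.inRange(hsv,lo,hi);m=cv2.morphologyEx(m,cv2.MORPH_CLOSE,np.ones((5,5)))
    n,l,st,c=cv2.connectedComponentsWithStats(m)
    for i in range(1,n):
        if st[i,4]<amin: continue
        q=P[l==i]; q=q[(d['z'][l==i]>0)]
        r=cv2.minAreaRect(q[:,:2].astype(np.float32));
        k=q[:,:2]-q[:,:2].mean(0);w,v=np.linalg.eigh(k.T@k)
        a=v[:,1]*np.sign(v[0,1])
        print(name,c[i].round(),st[i,4],'rect',np.round(r[0]),np.round(r[1]),round(r[2],1),'ang',round(np.arctan2(a[1],a[0]),3),'z',np.percentile(q[:,2],[5,50,95]).round(1))
comps((3,120,90),(14,255,255),'copper')
comps((18,150,120),(32,255,255),'yellow',amin=30)
comps((100,120,60),(125,255,255),'blue',amin=800)
# ground check, bare groove
print(P[230:250,300:310].reshape(-1,3)[:,2].mean())
m=(cv2.inRange(hsv,(0,0,120),(180,60,255))>0);m[:160]=0;m[252:]=0;m[:,:215]=0;m[:,255:]=0
q=P[m];k=q[:,:2]-q[:,:2].mean(0);w,v=np.linalg.eigh(k.T@k);a=v[:,1]*np.sign(v[0,1]);r=cv2.minAreaRect(q[:,:2].astype(np.float32))
print('groove',len(q),r,np.arctan2(a[1],a[0]),q[:,2].min(),q[:,2].max())
E
```

```text
copper [544. 131.] 1093 rect [  784. -1118.] [157. 877.] 22.1 ang -1.281 z [-356.6 -350.2 -161.3]
copper [250. 142.] 71 rect [725. -75.] [44. 16.] 87.4 ang 1.56 z [17.1 29.5 40. ]
copper [547. 169.] 745 rect [  640. -1083.] [109. 127.] 75.8 ang 0.319 z [-357.  -351.9 -347.2]
copper [311. 189.] 817 rect [ 583. -217.] [152.  38.] 14.0 ang 0.249 z [26.2 35.6 40. ]
copper [385. 200.] 839 rect [ 531. -398.] [ 37. 153.] 73.5 ang -0.286 z [24.4 35.4 39.8]
copper [354. 271.] 924 rect [ 362. -291.] [ 37. 140.] 40.0 ang -0.869 z [24.1 35.4 40. ]
copper [430. 286.] 973 rect [ 306. -466.] [ 36. 140.] 60.8 ang -0.515 z [23.1 35.4 40. ]
yellow [228. 154.] 120 rect [700. -19.] [33. 68.] 6.1 ang -1.508 z [-1.9 48.7 50.8]
blue [ 28. 125.] 5941 rect [818. 511.] [234. 201.] 17.1 ang -0.04 z [ 19.9  29.3 142.5]
blue [259. 198.] 2415 rect [582. -84.] [225.  75.] 5.0 ang 0.084 z [-1.2  6.6 14.5]
blue [217. 207.] 2371 rect [572.  26.] [223.  75.] 5.3 ang 0.091 z [-1.3  6.4 14.1]
-1.7694744696737679
groove 1119 ((496.51739501953125, -34.516929626464844), (371.95086669921875, 74.10055541992188), 11.162656784057617) 0.10235682385539253 -3.954778340514167 1015.0215136601655
```

View pics/crop0.png

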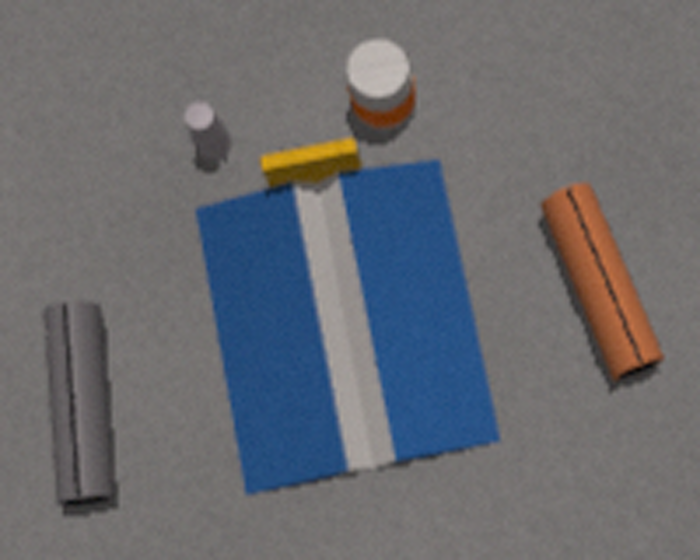

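The crop confirms it: the copper stub meant is on the right side of the rest, crop (605,280). Its far end leans about 0.16 rad towards the rest. I'll push it towards +y with open fingers spaced along the stub, so that two contacts keep it aligned.

```bash
cat >> h.py <<'E'
from scipy.spatial.transform import Rotation as R
C0=np.array([577.,-29.]);TH=0.088
def rest2w(x,y,z):
    c,s=np.cos(TH),np.sin(TH);return np.array([C0[0]+c*x-s*y,C0[1]+s*x+c*y,z])
def w2rest(p):
    c,s=np.cos(TH),np.sin(TH);d=np.asarray(p)[...,:2]-C0;return np.stack([c*d[...,0]+s*d[...,1],-s*d[...,0]+c*d[...,1]],-1)
def to(x,y,z,yaz=TH):
    o=manip.observe();M=R.from_rotvec(o['tcp_rot']).as_matrix()
    cur=np.arctan2(M[1,1],M[0,1])
    print('travel cm',(M.T@(rest2w(x,y,z)-o['tcp_pos'])/10).round(2),'spin',round((cur-yaz+np.pi/2)%np.pi-np.pi/2,3),'t',o['time'],'rest xy',w2rest(o['tcp_pos']).round(1),'z',o['tcp_pos'][2].round(1),'F',o['contact_force'].round(1))
E
python3 -c "
from h import *
to(-10,-250,177)"
```

```text
travel cm [-65.17 -56.76  -0.  ] spin 1.03 t 0.1 rest xy [-276.5  572.1] z 176.1 F [0.  0.3 0.4]
```

Call:
{"op": "send_rows", "data": {
  "travel": [
    [-1.5,-1.3,0],
    [-4.5,-3.9,0],
    [-8,-7,0],
    [-11.8,-10.2,0],
    [-15.5,-13.5,0],
    [-19.3,-16.8,0],
    [-23,-20,0],
    [-26.8,-23.3,0],
    [-30.5,-26.5,0],
    [-34,-29.6,0]
  ],
  "spin": [0,0.05,0.1,0.15,0.2,0.25,0.3,0.35,0.4,0.45],
  "grip": [1,1,1,1,1,1,1,1,1,1]
}}

```text
time: 1.1
tcp_pos: [427.5, 99.2, 176.8]
tcp_rot: [1.374, 2.825, -0.001]
contact_force: [0.4, 0.3, 0.5]
finger_gap: 91.6
```

```bash
python3 -c "
from h import *
to(-10,-250,177)"
```

```text
travel cm [-39.72 -10.63   0.  ] spin 0.577 t 1.1 rest xy [-137.7  140.8] z 176.8 F [0.4 0.3 0.5]
```

Call:
{"op": "send_rows", "data": {
  "travel": [
    [-5,-1.3,0],
    [-9.8,-2.6,0],
    [-14.6,-3.9,0],
    [-19.4,-5.2,0],
    [-24,-6.4,0],
    [-28.5,-7.6,0],
    [-32.5,-8.7,0],
    [-36,-9.6,0],
    [-38.5,-10.3,0],
    [-39.7,-10.6,0]
  ],
  "spin": [0.06,0.12,0.18,0.24,0.3,0.36,0.42,0.48,0.54,0.577],
  "grip": [1,1,1,1,1,1,1,1,1,1]
}}

```text
time: 2.1
tcp_pos: [589.8, -277.9, 176.0]
tcp_rot: [-2.122, -2.315, 0.001]
contact_force: [-1.0, 0.2, 0.6]
finger_gap: 91.5
```

```bash
python3 -c "
from h import *
to(-10,-250,17)
print(manip.observe()['joint_pos'])"
```

```text
travel cm [-0.1  -0.06 15.9 ] spin -0.001 t 2.1 rest xy [  -9.2 -249. ] z 176.0 F [-1.   0.2  0.6]
[-4.57604910e-01  4.43569597e-01  1.37338916e+00 -6.41259770e-04
  1.32575127e+00 -5.44220752e-01]
```

Call:
{"op": "send_rows", "data": {
  "travel": [
    [0,0,1.5],
    [0,0,4],
    [0,0,6.5],
    [0,0,9],
    [0,0,11.5],
    [0,0,13.5],
    [0,0,15],
    [0,0,15.7],
    [0,0,15.9],
    [0,0,15.9]
  ],
  "spin": [0,0,0,0,0,0,0,0,0,0],
  "grip": [1,1,1,1,1,1,1,1,1,1]
}}

```text
time: 3.1
tcp_pos: [590.5, -275.1, 18.3]
tcp_rot: [2.118, 2.32, 0.0]
contact_force: [-0.5, 0.2, 0.8]
finger_gap: 91.2
```

```bash
cat >> h.py <<'E'
def stub(f=None):
    s=snap('top');P=pts(s);hsv=cv2.cvtColor(s['color'],cv2.COLOR_RGB2HSV)
    m=cv2.inRange(hsv,(3,110,50),(16,255,255));m=cv2.morphologyEx(m,cv2.MORPH_CLOSE,np.ones((5,5)))
    q=w2rest(P);sel=(m>0)&(abs(q[...,0])<180)&(q[...,1]<60)&(q[...,1]>-300)&(P[...,2]>8)&(P[...,2]<60)&~((q[...,0]>112))
    if sel.sum()>30:
        n,l,st,_=cv2.connectedComponentsWithStats(sel.astype(np.uint8));k=1+np.argmax(st[1:,4]);sel=l==k
        r=cv2.minAreaRect(q[sel].astype(np.float32));a=q[sel];x,y=a.T;p=np.polyfit(x,y,1)
        print('stub n',sel.sum(),'rest',np.round(r[0],1),np.round(r[1]),'ang',round(np.arctan(p[0]),3),'x',np.percentile(x,[1,99]).round(1),'ztop',np.percentile(P[sel][:,2],98).round(1))
    if f:
        c=s['color'][100:280,140:380,::-1];cv2.imwrite('pics/'+f,cv2.resize(c,None,fx=3,fy=3,interpolation=cv2.INTER_CUBIC))
    return s
E
python3 -c "
from h import *
stub('p1.png');to(-10,-205,17)"
```

```text
stub n 164 rest [  27.9 -179.1] [50. 33.] ang -0.213 x [ 4.4 53. ] ztop 41.0
travel cm [ 4.15 -0.21  0.17] spin 0.003 t 3.15 rest xy [  -7.8 -246.5] z 18.7 F [ 0.  -0.2  0.8]
```

View pics/p1.png

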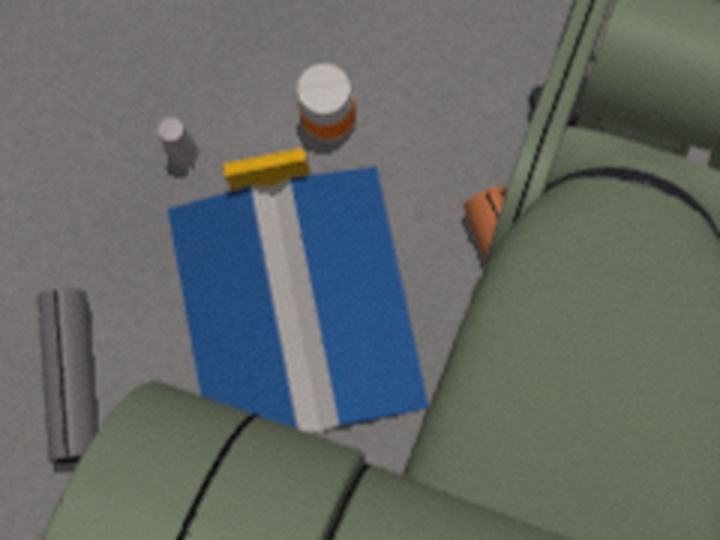

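The arm blocks the top view of the stub; only its end shows, at (487,210). I'll use the scene camera to check and start with a gentle push.

Call:
{"op": "send_rows", "data": {
  "travel": [
    [0.5,0,0],
    [1,0,0],
    [1.4,0,0],
    [1.8,0,0],
    [2.2,0,0],
    [2.6,0,0],
    [3.0,0,0],
    [3.4,0,0],
    [3.8,0,0],
    [4.2,0,0]
  ],
  "spin": [0,0,0,0,0,0,0,0,0,0],
  "grip": [1,1,1,1,1,1,1,1,1,1]
}}

```text
time: 4.15
tcp_pos: [586.7, -233.0, 17.8]
tcp_rot: [-2.118, -2.32, -0.0]
contact_force: [-0.3, 0.0, -0.6]
finger_gap: 91.6
```

```bash
sed -i "s/def stub(f=None):/def stub(f=None,cam='scene'):/; s/s=snap('top');P=pts/s=snap(cam);P=pts/; s/c=s\['color'\]\[100:280,140:380,::-1\]/c=s['color'][100:320,150:450,::-1] if cam=='scene' else s['color'][100:280,140:380,::-1]/; s/fx=3,fy=3/fx=2.5,fy=2.5/" h.py
python3 -c "
from h import *
stub('p2.png');to(-10,-150,17)"
```

```text
stub n 752 rest [ -13.1 -187.3] [139.  40.] ang 0.124 x [-80.2  56.1] ztop 42.2
travel cm [ 5.34 -0.14  0.08] spin 0.003 t 4.2 rest xy [  -8.4 -203.4] z 17.8 F [-0.4  0.7  0.8]
```

View pics/p2.png

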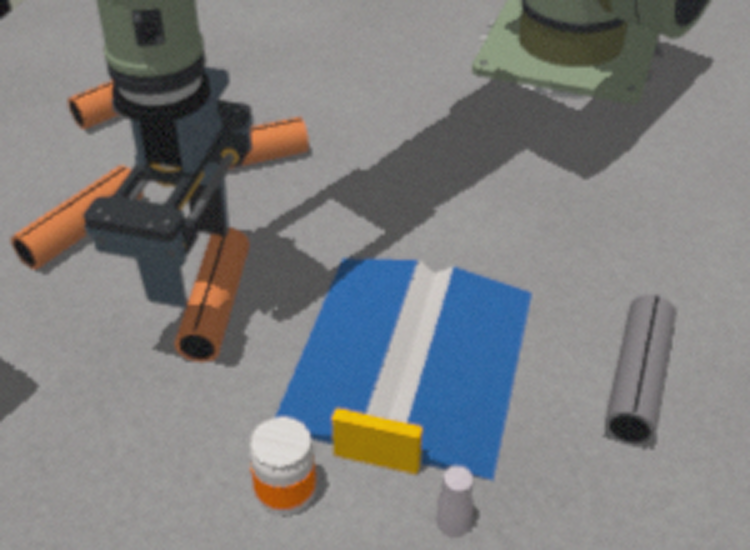

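The gripper now stands behind the stub, with a finger at (165,280) and the stub at (212,295). They are at or close to contact and nothing else has been disturbed. Next I push a bit further.

Call:
{"op": "send_rows", "data": {
  "travel": [
    [0.3,0,0],
    [0.6,0,0],
    [1.0,0,0],
    [1.4,0,0],
    [1.8,0,0],
    [2.2,0,0],
    [2.6,0,0],
    [3.0,0,0],
    [3.4,0,0],
    [3.8,0,0]
  ],
  "spin": [0,0,0,0,0,0,0,0,0,0],
  "grip": [1,1,1,1,1,1,1,1,1,1]
}}

```text
time: 5.2
tcp_pos: [583.2, -195.1, 17.8]
tcp_rot: [2.118, 2.32, 0.0]
contact_force: [0.5, -0.6, -0.1]
finger_gap: 91.1
```

```bash
python3 -c "
from h import *
stub('p3.png');to(-10,-150,17)"
```

```text
stub n 224 rest [  37.7 -175.4] [34. 48.] ang -0.158 x [21.8 56.3] ztop 41.8
travel cm [ 1.54 -0.14  0.08] spin 0.003 t 5.25 rest xy [  -8.5 -165.4] z 17.8 F [0.4 0.4 0.1]
```

View pics/p3.png

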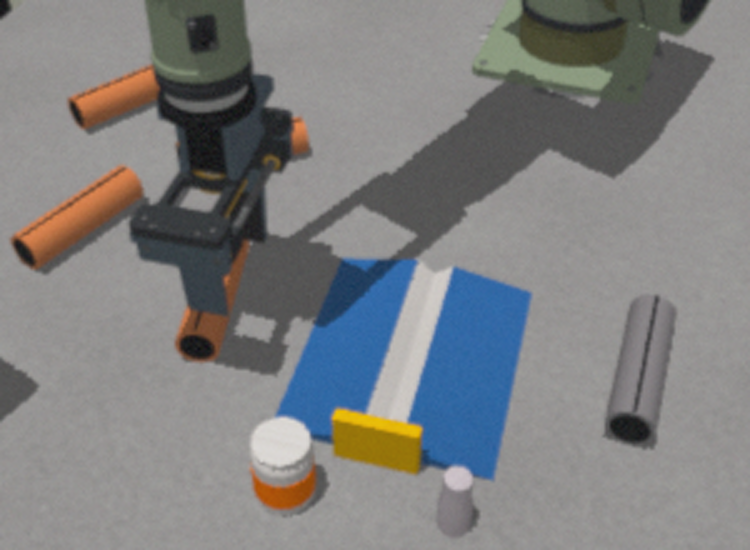

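The fingers (bottom edge at (205,310)) are over the stub without touching it, and the stub hasn't moved. So the true fingertip height doesn't match the reported TCP. I'll measure the fingertip with the depth camera.

```bash
python3 - <<'E'
from h import *
s=snap('scene');P=pts(s);hsv=cv2.cvtColor(s['color'],cv2.COLOR_RGB2HSV)
q=w2rest(P)
# far finger in crop around (205,285)/2.5+(150,100)
for v in range(200,244,3):
    row=[]
    for u in (228,232,236):
        row.append(tuple(np.r_[q[v,u],P[v,u,2]].round(0))+tuple(s['color'][v,u]))
    print(v,[tuple(int(a) for a in r) for r in row])
print(manip.observe())
for p in [(250,110),(300,330),(200,300)]: print(P[p].round(1))
E
```

```text
200 [(80, -150, 163, 57, 66, 71), (78, -143, 163, 56, 63, 69), (79, -134, 166, 48, 52, 58)]
203 [(73, -155, 148, 57, 66, 70), (73, -146, 150, 56, 66, 71), (72, -138, 151, 61, 64, 66)]
206 [(72, -156, 139, 59, 66, 68), (74, -147, 143, 57, 67, 71), (73, -138, 145, 58, 62, 69)]
209 [(48, -170, 107, 59, 66, 73), (50, -160, 111, 54, 60, 70), (72, -140, 135, 58, 67, 70)]
212 [(50, -170, 99, 57, 63, 71), (48, -162, 99, 58, 65, 72), (49, -152, 103, 51, 58, 67)]
215 [(49, -172, 89, 56, 64, 72), (48, -163, 90, 58, 65, 72), (49, -154, 94, 53, 62, 68)]
218 [(49, -173, 80, 54, 64, 70), (47, -165, 81, 56, 67, 73), (48, -155, 84, 55, 67, 71)]
221 [(45, -176, 67, 60, 66, 73), (45, -167, 69, 54, 62, 69), (48, -156, 75, 52, 59, 71)]
224 [(28, -187, 39, 101, 73, 57), (48, -167, 63, 76, 66, 69), (46, -158, 64, 57, 65, 67)]
227 [(38, -183, 40, 90, 58, 40), (35, -174, 40, 121, 74, 51), (28, -168, 34, 117, 74, 44)]
230 [(47, -179, 40, 72, 50, 34), (44, -171, 40, 124, 77, 50), (37, -165, 35, 121, 76, 51)]
233 [(53, -177, 38, 106, 70, 47), (51, -168, 38, 120, 76, 52), (43, -163, 31, 119, 73, 51)]
236 [(54, -
[... 297 characters left out ...]
1410727e-01,  5.15218696e-01,  1.68138306e+00,  2.00895801e-04,
        9.45252204e-01, -4.33026741e-01]), 'qvel': array([-0.00898928,  0.00252006, -0.00730086, -0.00504496, -0.00203863,
       -0.00270568]), 'joint_torque': array([ 1.54680759e-01, -4.75968826e+01, -1.92211264e+01,  7.32097076e-02,
        7.22698448e-02,  2.78182933e-02]), 'tcp_pos': array([ 583.10302404, -194.92221427,   17.83124621]), 'tcp_rot': array([-2.11731856e+00, -2.32048626e+00, -7.66162149e-05]), 'contact_force': array([-0.29192442, -0.67711758,  0.20080673]), 'moment': array([-0.11390671,  0.03777882,  0.02970472]), 'finger_gap': 91.30555518719841}
[ 809.2 -357.3   97. ]
[736.5  53.6  46.2]
[ 452.2 -103.8    0.9]
```

The fingertip is actually at z≈61, while the reported TCP is at 17.8. The reported height is about 43 mm too low, but sideways it agrees. I'll back off, lower partway and measure again.

Call:
{"op": "send_rows", "data": {
  "travel": [
    [-1.5,0,0],
    [-4,0,0],
    [-6.5,0,0],
    [-8,0,0],
    [-8.4,0,0],
    [-8.4,0,0.8],
    [-8.4,0,1.8],
    [-8.4,0,2.6],
    [-8.4,0,3],
    [-8.4,0,3]
  ],
  "spin": [0,0,0,0,0,0,0,0,0,0],
  "grip": [1,1,1,1,1,1,1,1,1,1]
}}

```text
time: 6.3
tcp_pos: [590.3, -278.2, -13.3]
tcp_rot: [-2.116, -2.319, 0.001]
contact_force: [-0.2, -0.9, -0.2]
finger_gap: 91.3
```

```bash
cat >> h.py <<'E'
def tip():
    s=snap('scene');P=pts(s);q=w2rest(P);t=w2rest(manip.observe()['tcp_pos'])
    hsv=cv2.cvtColor(s['color'],cv2.COLOR_RGB2HSV)
    m=(hsv[...,0]>90)&(hsv[...,0]<125)&(hsv[...,1]>25)&(hsv[...,2]<95)&(abs(q[...,0]-t[0])<75)&(abs(q[...,1]-t[1])<30)&(P[...,2]>4)
    far=m&(q[...,0]>t[0]+35)&(P[...,2]<100)
    f=np.c_[q[far],P[far][:,2]]
    for n in (1,5,50,95,99): print(n,np.percentile(f,n,axis=0).round(1))
E
python3 -c "
from h import *
tip();stub('p4.png');to(-10,-150,-25)"
```

```text
1 [  42.  -264.9   29.3]
5 [  43.8 -263.1   31.4]
50 [  47.9 -246.5   55.3]
95 [  50.5 -232.5   76.7]
99 [  50.9 -232.1   79. ]
stub n 786 rest [ -14.4 -186.9] [142.  39.] ang 0.142 x [-81.4  57. ] ztop 41.9
travel cm [10.01 -0.17  1.28] spin 0.004 t 6.4 rest xy [  -8.  -250.1] z -12.2 F [-0.6 -0.6  0.4]
```

View pics/p4.png

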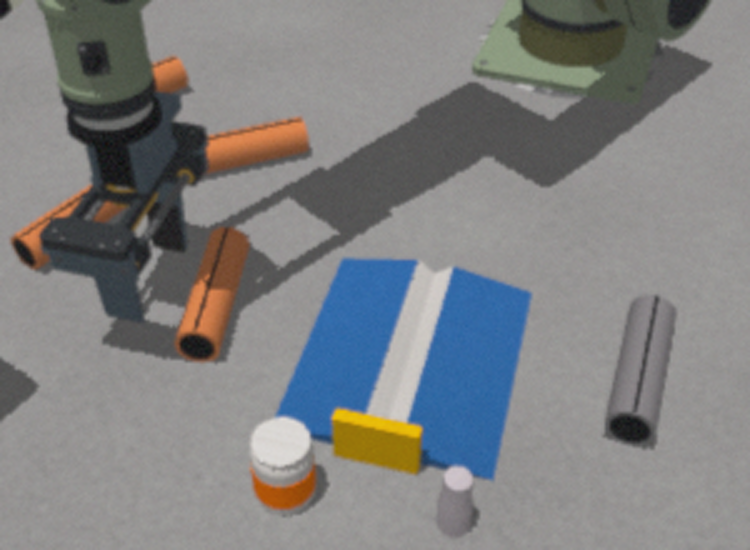

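Fingertip is now at z≈29.5 (offset 42 mm), front face at y≈-232. The stub at (212,293) is still at y=-187. I'll lower 12 mm and push slowly.

Call:
{"op": "send_rows", "data": {
  "travel": [
    [0,0,0.6],
    [0,0,1.2],
    [0.3,0,1.2],
    [0.8,0,1.2],
    [1.3,0,1.2],
    [1.7,0,1.2],
    [2.1,0,1.2],
    [2.5,0,1.2],
    [2.9,0,1.2],
    [3.3,0,1.2]
  ],
  "spin": [0,0,0,0,0,0,0,0,0,0],
  "grip": [1,1,1,1,1,1,1,1,1,1]
}}

```text
time: 7.4
tcp_pos: [587.9, -245.9, -24.1]
tcp_rot: [2.118, 2.32, 0.0]
contact_force: [0.2, -0.2, 0.5]
finger_gap: 91.2
```

```bash
python3 -c "
from h import *
tip();stub('p5.png');to(-10,-150,-25)"
```

```text
1 [  43.8 -233.6   17.7]
5 [  45.2 -231.6   20.5]
50 [  48.2 -215.3   44. ]
95 [  50.5 -200.3   66.1]
99 [  51.7 -199.6   68. ]
stub n 785 rest [ -16.4 -172.9] [141.  44.] ang 0.143 x [-84.2  53.4] ztop 42.0
travel cm [ 6.67 -0.14  0.08] spin 0.003 t 7.5 rest xy [  -8.4 -216.7] z -24.2 F [ 0.4 -0.1  0.2]
```

Call:
{"op": "send_rows", "data": {
  "travel": [
    [0.3,0,0],
    [0.6,0,0],
    [0.9,0,0],
    [1.2,0,0],
    [1.5,0,0],
    [1.8,0,0],
    [2.1,0,0],
    [2.4,0,0],
    [2.7,0,0],
    [3.0,0,0]
  ],
  "spin": [0,0,0,0,0,0,0,0,0,0],
  "grip": [1,1,1,1,1,1,1,1,1,1]
}}

```text
time: 8.5
tcp_pos: [585.1, -216.1, -24.2]
tcp_rot: [-2.118, -2.32, -0.0]
contact_force: [0.7, -0.1, 0.2]
finger_gap: 91.5
```

```bash
python3 -c "
from h import *
stub('p6.png');to(-10,-150,-25)"
```

```text
stub n 764 rest [ -21.4 -142. ] [142.  39.] ang 0.139 x [-88.2  49.5] ztop 42.1
travel cm [ 3.66 -0.14  0.08] spin 0.003 t 8.55 rest xy [  -8.5 -186.6] z -24.2 F [ 0.4 -0.3 -0.3]
```

Call:
{"op": "send_rows", "data": {
  "travel": [
    [-0.4,-0.6,0],
    [-0.4,-1.2,0],
    [0.1,-1.2,0],
    [0.6,-1.2,0],
    [1.1,-1.2,0],
    [1.6,-1.2,0],
    [2.1,-1.2,0],
    [2.6,-1.2,0],
    [3.1,-1.2,0],
    [3.6,-1.2,0]
  ],
  "spin": [0,0,0,0,0,0,0,0,0,0],
  "grip": [1,1,1,1,1,1,1,1,1,1]
}}

```text
time: 9.55
tcp_pos: [569.9, -181.2, -24.1]
tcp_rot: [2.118, 2.32, 0.0]
contact_force: [0.5, 0.1, 0.1]
finger_gap: 91.0
```

```bash
python3 -c "
from h import *
stub('p7.png');to(-20,-60,-25)"
```

```text
stub n 778 rest [ -25.4 -107.3] [143.  42.] ang 0.136 x [-94.1  44.1] ztop 41.8
travel cm [9.02 0.09 0.09] spin 0.003 t 9.6 rest xy [ -20.6 -150.2] z -24.2 F [-0.3  0.7 -0.3]
```

Call:
{"op": "send_rows", "data": {
  "travel": [
    [0.3,0,0],
    [0.6,0,0],
    [0.9,0,0],
    [1.2,0,0],
    [1.5,0,0],
    [1.8,0,0],
    [2.1,0,0],
    [2.4,0,0],
    [2.7,0,0],
    [3.0,0,0]
  ],
  "spin": [0,0,0,0,0,0,0,0,0,0],
  "grip": [1,1,1,1,1,1,1,1,1,1]
}}

```text
time: 10.6
tcp_pos: [567.1, -151.7, -24.1]
tcp_rot: [2.118, 2.32, -0.0]
contact_force: [-1.0, -2.4, 1.4]
finger_gap: 91.5
```

```bash
python3 -c "
from h import *
stub('p8.png');to(-20,-60,-25)"
```

```text
stub n 782 rest [-30.1 -83.7] [142.  41.] ang 0.051 x [-98.3  40.4] ztop 45.0
travel cm [6.08 0.08 0.09] spin 0.003 t 10.65 rest xy [ -20.7 -120.8] z -24.1 F [-1.2 -1.2  0.7]
```

View pics/p8.png

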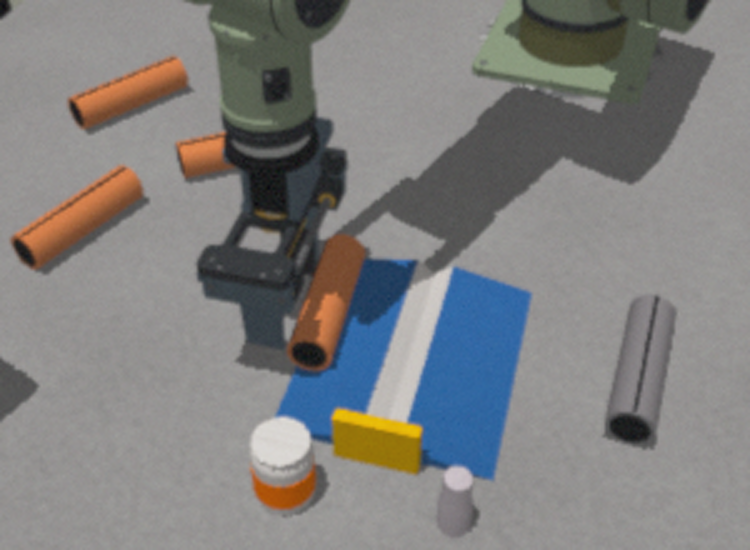

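It's working: the stub (325,305) is on the ramp and squaring up (0.05 rad), with fingers behind it. I'll continue up the ramp.

Call:
{"op": "send_rows", "data": {
  "travel": [
    [0.4,0,0],
    [0.8,0,0],
    [1.2,0,0],
    [1.6,0,0],
    [2.0,0,0],
    [2.4,0,0],
    [2.8,0,0],
    [3.2,0,0],
    [3.6,0,0],
    [4.0,0,0]
  ],
  "spin": [0,0,0,0,0,0,0,0,0,0],
  "grip": [1,1,1,1,1,1,1,1,1,1]
}}

```text
time: 11.65
tcp_pos: [563.5, -111.6, -24.2]
tcp_rot: [-2.118, -2.32, -0.0]
contact_force: [-0.5, -3.1, 1.1]
finger_gap: 91.4
```

```bash
python3 -c "
from h import *
stub();to(-20,-60,-25)"
```

```text
stub n 792 rest [-29.4 -46.7] [143.  44.] ang 0.012 x [-96.4  40.9] ztop 52.8
travel cm [2.02 0.1  0.07] spin 0.003 t 11.7 rest xy [-20.9 -80.2] z -24.3 F [-0.2  0.7  0.2]
```

Call:
{"op": "send_rows", "data": {
  "travel": [
    [0.3,0,0],
    [0.6,0,0],
    [0.9,0,0],
    [1.2,0,0],
    [1.4,0,0],
    [1.6,0,0],
    [1.8,0,0],
    [2.0,0,0],
    [2.2,0,0],
    [2.4,0,0]
  ],
  "spin": [0,0,0,0,0,0,0,0,0,0],
  "grip": [1,1,1,1,1,1,1,1,1,1]
}}

```text
time: 12.7
tcp_pos: [561.4, -87.9, -24.2]
tcp_rot: [-2.118, -2.32, -0.0]
contact_force: [-0.2, -2.4, 1.5]
finger_gap: 91.4
```

```bash
python3 -c "
from h import *
stub();to(-20,-50,-25)"
```

```text
stub n 778 rest [-29. -20.] [ 38. 142.] ang 0.01 x [-96.9  41. ] ztop 57.6
travel cm [0.67 0.09 0.07] spin 0.003 t 12.75 rest xy [-20.9 -56.8] z -24.3 F [ 1.4 -1.   0.8]
```

At the crest. I'll ease it over, 1 mm per row.

Call:
{"op": "send_rows", "data": {
  "travel": [
    [0.1,0,0],
    [0.2,0,0],
    [0.3,0,0],
    [0.4,0,0],
    [0.5,0,0],
    [0.6,0,0],
    [0.7,0,0],
    [0.8,0,0],
    [0.8,0,0],
    [0.8,0,0]
  ],
  "spin": [0,0,0,0,0,0,0,0,0,0],
  "grip": [1,1,1,1,1,1,1,1,1,1]
}}

```text
time: 13.75
tcp_pos: [560.7, -80.0, -24.1]
tcp_rot: [-2.118, -2.32, -0.0]
contact_force: [-0.4, -1.0, 0.4]
finger_gap: 91.0
```

```bash
python3 -c "
from h import *
stub();to(-20,-80,100)"
```

```text
stub n 824 rest [-28.3   1.2] [ 38. 141.] ang -0.003 x [-95.6  40.8] ztop 50.0
travel cm [ -3.06   0.07 -12.41] spin 0.003 t 13.8 rest xy [-20.8 -49.4] z -24.1 F [0.7 0.7 1.3]
```

The stub has dropped into the groove (y≈1, top at z≈50, 0 rad). I'll retreat, rise, go to the open end and shut the fingers.

Call:
{"op": "send_rows", "data": {
  "travel": [
    [-0.8,0,0],
    [-2.5,0,0],
    [-3.5,0,-1.5],
    [-4,0,-5],
    [-4,-1,-8],
    [-3.5,-4,-9],
    [-1.5,-8,-9],
    [2,-11,-9],
    [4.2,-12.6,-9],
    [5,-13,-9]
  ],
  "spin": [0,0,0,0,0,0,0,0,0,0],
  "grip": [1,1,1,1,0.5,0,-0.5,-1,-1,-1]
}}

```text
time: 14.8
tcp_pos: [424.3, -41.8, 65.9]
tcp_rot: [-2.117, -2.32, 0.001]
contact_force: [1.5, 0.4, -0.3]
finger_gap: 46.0
```

```bash
cat >> h.py <<'E'
def tip2():
    s=snap('scene');P=pts(s);q=w2rest(P);t=w2rest(manip.observe()['tcp_pos']);z=manip.observe()['tcp_pos'][2]
    hsv=cv2.cvtColor(s['color'],cv2.COLOR_RGB2HSV)
    m=(hsv[...,2]<95)&(abs(q[...,0]-t[0])<35)&(abs(q[...,1]-t[1])<22)&(P[...,2]>z+25)&(P[...,2]<z+100)
    f=np.c_[q[m],P[m][:,2]]
    print('tip n',len(f),'offset z',z)
    for n in (1,5,50,95,99): print(n,np.percentile(f,n,axis=0).round(1))
E
python3 -c "
from h import *
tip2();stub('p9.png');to(-140,0,-22);print(manip.observe()['finger_gap'])"
```

```text
tip n 214 offset z 66.06258177433239
1 [-125.8  -16.5  104.6]
5 [-122.7  -15.6  108.7]
50 [-1.199e+02 -1.000e-01  1.273e+02]
95 [-117.9   15.5  146.4]
99 [-117.5   16.9  148. ]
stub n 827 rest [-28.4   1.3] [ 38. 142.] ang -0.004 x [-95.9  41.1] ztop 50.2
travel cm [0.01 1.06 8.82] spin 0.004 t 14.9 rest xy [-1.507e+02 -1.000e-01] z 66.2 F [ 0.6 -1.6 -0.2]
38.21378314162926
```

View pics/p9.png

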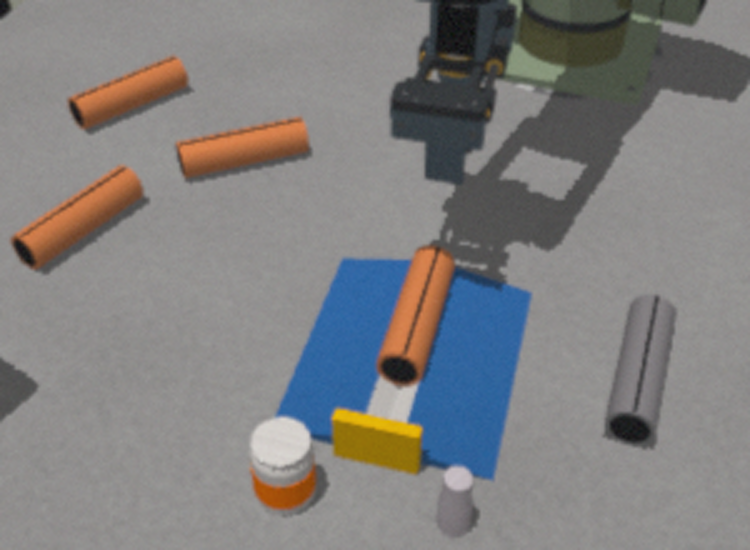

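The stub lies seated in the groove (415,315), in line and short of the plate; everything else is undisturbed. I'll lower the shut fingers behind its near end.

Call:
{"op": "send_rows", "data": {
  "travel": [
    [0,0,0],
    [0,0,0],
    [0,0,1],
    [0,0,3],
    [0,0,5.5],
    [0,0,7.3],
    [0,0,8.3],
    [0,0,8.6],
    [0,0,8.6],
    [0,0,8.6]
  ],
  "spin": [0,0,0,0,0,0,0,0,0,0],
  "grip": [-1,-1,-1,-1,-1,-1,-1,-1,-1,-1]
}}

```text
time: 15.9
tcp_pos: [427.4, -42.2, -19.7]
tcp_rot: [2.117, 2.319, 0.001]
contact_force: [-0.8, 0.3, 0.3]
finger_gap: 0.2
```

```bash
python3 -c "
from h import *
tip2();stub();to(-44,0,-20);print(manip.observe()['finger_gap'])"
```

```text
tip n 68 offset z -19.528184017230075
1 [-153.9  -16.5   17.6]
5 [-144.8  -16.    19.1]
50 [-141.1    1.    28.6]
95 [-139.    15.9   35.7]
99 [-138.2   16.3   36.8]
stub n 824 rest [-29.    1.2] [ 38. 144.] ang -0.002 x [-97.  41.] ztop 50.3
travel cm [-0.03 10.62  0.07] spin 0.003 t 16.0 rest xy [-150.2   -0. ] z -19.5 F [-0.2  1.1  0.2]
0.6261043257592926
```

Call:
{"op": "send_rows", "data": {
  "travel": [
    [0,0.5,-0.2],
    [0,1.5,-0.2],
    [0,2.5,-0.2],
    [0,3.2,-0.2],
    [0,3.6,-0.2],
    [0,4,-0.2],
    [0,4.4,-0.2],
    [0,4.8,-0.2],
    [0,5.2,-0.2],
    [0,5.6,-0.2]
  ],
  "spin": [0,0,0,0,0,0,0,0,0,0],
  "grip": [-1,-1,-1,-1,-1,-1,-1,-1,-1,-1]
}}

```text
time: 17.0
tcp_pos: [482.6, -36.9, -18.3]
tcp_rot: [-2.118, -2.32, -0.0]
contact_force: [-2.2, -0.3, -0.6]
finger_gap: 0.4
```

```bash
python3 -c "
from h import *
stub();to(-44,0,-18)"
```

```text
stub n 797 rest [-9.9  0.9] [138.  39.] ang -0.004 x [-70.7  57.3] ztop 49.9
travel cm [-0.05  4.96 -0.01] spin 0.003 t 17.05 rest xy [-93.6   0.3] z -18.2 F [-0.4 -0.7 -1.1]
```

Call:
{"op": "send_rows", "data": {
  "travel": [
    [0,0.4,0],
    [0,0.8,0],
    [0,1.2,0],
    [0,1.6,0],
    [0,2.0,0],
    [0,2.4,0],
    [0,2.8,0],
    [0,3.2,0],
    [0,3.6,0],
    [0,4.0,0]
  ],
  "spin": [0,0,0,0,0,0,0,0,0,0],
  "grip": [-1,-1,-1,-1,-1,-1,-1,-1,-1,-1]
}}

```text
time: 18.05
tcp_pos: [522.6, -33.4, -18.2]
tcp_rot: [-2.118, -2.32, -0.0]
contact_force: [-1.7, -0.9, 0.2]
finger_gap: 0.2
```

```bash
python3 -c "
from h import *
stub();to(-44,0,-18)"
```

```text
stub n 830 rest [32.4  0.6] [131.  38.] ang -0.01 x [-26.5  96.5] ztop 49.9
travel cm [-0.05  0.95 -0.  ] spin 0.003 t 18.1 rest xy [-53.5   0.4] z -18.1 F [-0.5  0.6 -0. ]
```

Now the last ~1 cm, 1 mm per row, watching the force.

Call:
{"op": "send_rows", "data": {
  "travel": [
    [0,0.1,0],
    [0,0.2,0],
    [0,0.3,0],
    [0,0.4,0],
    [0,0.5,0],
    [0,0.6,0],
    [0,0.7,0],
    [0,0.8,0],
    [0,0.9,0]
  ],
  "spin": [0,0,0,0,0,0,0,0,0],
  "grip": [-1,-1,-1,-1,-1,-1,-1,-1,-1]
}}

```text
time: 19.0
tcp_pos: [531.3, -32.5, -18.1]
tcp_rot: [-2.118, -2.32, -0.0]
contact_force: [-2.8, -0.8, 2.0]
finger_gap: 0.4
```

Call:
{"op": "send_rows", "data": {
  "travel": [
    [0,0.1,0],
    [0,0.2,0]
  ],
  "spin": [0,0],
  "grip": [-1,-1]
}}

```text
time: 19.2
tcp_pos: [533.3, -32.4, -18.1]
tcp_rot: [-2.118, -2.32, -0.0]
contact_force: [-3.7, -0.1, 1.8]
finger_gap: 0.4
```

Call:
{"op": "send_rows", "data": {
  "travel": [
    [0,0.1,0],
    [0,0.2,0]
  ],
  "spin": [0,0],
  "grip": [-1,-1]
}}

```text
time: 19.4
tcp_pos: [534.7, -32.2, -18.2]
tcp_rot: [-2.117, -2.32, 0.001]
contact_force: [-4.8, -0.5, 3.0]
finger_gap: 0.3
```

Call:
{"op": "send_rows", "data": {
  "travel": [
    [0,0.1,0],
    [0,0.2,0]
  ],
  "spin": [0,0],
  "grip": [-1,-1]
}}

```text
time: 19.6
tcp_pos: [534.5, -32.2, -18.3]
tcp_rot: [-2.115, -2.318, 0.006]
contact_force: [-9.5, -1.9, 6.5]
finger_gap: 0.6
```

The force is rising and the TCP has stalled, so the stub is against the stop. I'll retreat straight back, then up.

Call:
{"op": "send_rows", "data": {
  "travel": [
    [0,-0.5,0],
    [0,-1.5,0],
    [0,-3,0],
    [0,-5,0],
    [0,-7,0],
    [0,-9,-0.5],
    [0,-11,-3],
    [0,-12,-7],
    [0,-12,-10],
    [0,-12,-10]
  ],
  "spin": [0,0,0,0,0,0,0,0,0,0],
  "grip": [-1,-1,-1,-1,-1,-1,-1,-1,-1,-1]
}}

```text
time: 20.6
tcp_pos: [421.2, -43.3, 85.7]
tcp_rot: [2.112, 2.313, 0.011]
contact_force: [-0.1, -0.7, -0.5]
finger_gap: 0.4
```

```bash
python3 -c "
from h import *
stub();s=stub('p10.png','top')
P=pts(s);hsv=cv2.cvtColor(s['color'],cv2.COLOR_RGB2HSV);q=w2rest(P)
m=(hsv[...,0]>18)&(hsv[...,0]<32)&(hsv[...,1]>150)&(P[...,2]>42)&(P[...,2]<56)&(abs(q[...,0]-115)<25)
print('plate top x',np.percentile(q[m][:,0],[1,50,99]))
to(0,0,0)"
```

```text
stub n 870 rest [38.6  1.3] [ 37. 139.] ang -0.004 x [-28.1 104. ] ztop 50.2
stub n 747 rest [43.8 -1. ] [131.  39.] ang -0.006 x [-19.9 107.3] ztop 49.1
plate top x [106.73059192 112.42125179 119.37628873]
travel cm [-0.05 15.91  8.28] spin 0.003 t 20.7 rest xy [-1.594e+02  1.000e-01] z 82.3 F [-0.6 -0.5 -1. ]
```

View pics/p10.png

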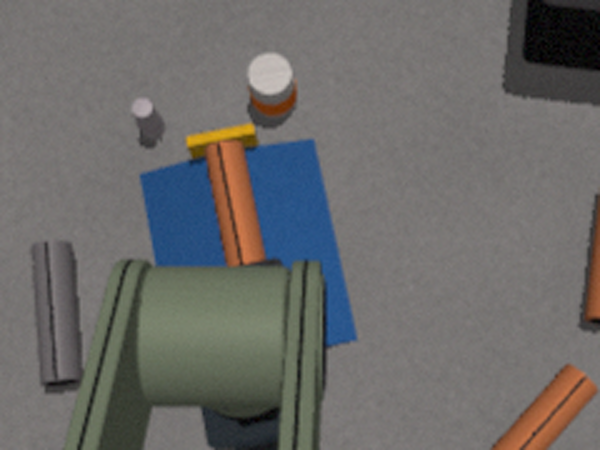

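The copper stub (238,205) lies in the groove with its end against the yellow plate (222,140). The grey stub, tin and socket are in place, and the arm is clear. Handing in.

```bash
python3 -c "
from h import *
stub();print(manip.sign_off())"
```

```text
stub n 874 rest [38.   1.3] [ 38. 139.] ang -0.002 x [-28.7 104.5] ztop 50.2
the job is handed in; nothing more can be done
None
```

The leftmost copper stub is seated in the V-groove with its far end at the yellow stop plate, and the job is handed in at about 21 s of the 61 s allowed. I rolled it up the right-hand ramp with two open fingertips, let it drop into the groove, then pushed its end with the shut fingers and backed clear.

**Last checks:**
- **Position:** the stub's centre measured x = 38 to 39 mm (target 40) and y = 1 mm, in line with the groove within 0.01 rad.
- **Height:** its top read z = 50 mm against an ideal 48, within the calibration error.
- **Stop contact:** the push force rose to about 12 N and the tool stalled. The top view also shows the stub's end against the plate.
- **Other things:** the grey stub, tin and socket look undisturbed in the pictures; I did not measure them again.

**What disagreed:**
- **Fingertip height:** the reported TCP was about 42 mm below where the camera showed the real fingertips. My first approach therefore passed over the stub without touching it. I corrected the height from depth images.
- **Top camera:** it gave the stub's centre as x = 44 mm, because the arm hid the near end. I relied on the scene camera for the position.

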